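Touch-dry check of the blue crank boss

TASK

Check whether the enamel on the blue crank boss has dried: rest your fingertips gently on its flat top for about a second, just firmly enough that its sprung seat visibly gives under it, then withdraw upwards, clear of everything. Do not grip, lift or shift the boss, and leave the nickel brake lever, the boxwood knob and the rusty speed dial on the other seats untouched.

Things in the scene. Friction and masses are not known exactly. Their poses are not given: they have to be found in the camera images.
- rack: dark wood rack fixed to the bench, plank 130 (x) by 470 (y) by 20 mm, origin centre of underside, z up. At y = -165, -55, 55, 165 mm stand four round cork-faced seats, 64 mm wide, tops 70 mm above the bench, on sprung stems. Seats push straight down up to 12 mm and spring back: with the boss on, one starts to give at 2 to 3.5 N, needs 3.5 to 5 N for 4 mm, and meets its stop at 7 to 8 N.
- boss: the crank boss, glossy blue enamel, about 0.18 kg: round flange 56 mm wide, 12 mm thick, under a round hub 40 mm wide whose flat top is 40 mm above the underside (110 mm above the bench at rest); a small dark dot marks the top's centre, a brass screw the hub's side. Stands loose on any one of the rack's four seats. Origin: centre of its underside, z up.
- lever: nickel-plated brake lever lying flat, a bar 90 mm long (its x, roughly across the rack) and 16 mm wide with a round hub in the middle, at most 24 mm high, with a dark brake pad at one end; overhangs its seat at both ends. Stands loose on any one of the rack's four seats. Origin at the centre of its underside. Not to be touched.
- knob: turned boxwood knob, pale yellow wood, 48 mm in diameter at its head and 46 mm high. Stands loose on any one of the rack's four seats. Origin at the centre of its underside, z up. Not to be touched.
- dial: rusty brown cast speed dial, a disc of 62 mm diameter and 13 mm thick with tick marks and a hub 22 mm high. Stands loose on any one of the rack's four seats. Origin at the centre of its underside, z up. Not to be touched.

How it is judged:
On the way:
1. the fingertips rest on top of the boss and its seat has given at least 2.5 mm, for 0.4 s (contact force between the fingers and boss above 0.5 N and z of boss in the frame of rack below 0.0675 m), for 0.4 s.
At the end, for the whole second after the job is handed in: the seat under the boss has sprung back up (boss within 1.5 mm of its rest height above the rack), the boss upright, at rest and within 10 mm of where it stood; lever, knob and dial within 6 mm of where they were (z of boss in the frame of rack between 0.0685 and 0.0715 m and distance of boss from where it was at the start of the episode below 0.01 m and angle between boss's own z axis and vertical below 0.08 rad and linear speed of boss below 0.01 m/s and distance of each of lever, knob, dial from where it was at the start of the episode below 0.006 m); the robot touches nothing.
It fails at once if the boss is pressed or knocked hard (over 20 N) (contact force between any of the fingers, the arm and boss above 20 N).
It fails at once if the boss is lifted more than 6 mm off its rest height (z of boss in the frame of rack above 0.076 m).
It fails at once if the boss is shifted sideways or tipped (distance of boss from where it was at the start of the episode above 0.025 m or angle between boss's own z axis and vertical above 0.35 rad).
It fails at once if the fingers are put down around the boss as for a grasp (horizontal distance between the grasp point and boss below 0.02 m and z of the grasp point in the frame of boss below 0.043 m).
It fails at once if the lever, knob or dial is touched (contact force between any of the fingers, the arm and lever above 0.3 N or contact force between any of the fingers, the arm and knob above 0.3 N or contact force between any of the fingers, the arm and dial above 0.3 N).
It also fails if it takes over 32 s, if anything falls off the work surface, if the arm or the gripper's body presses on something with over 40 N, if the wrist force passes 120 N, or if a joint passes its speed limit or range.

ROBOT

A 6-joint arm with a two-finger parallel gripper is mounted at the origin on the work surface. World frame = base frame: x ahead of the robot, y to its left, z up, the work surface at z = 0. Lengths are in m, angles in rad, forces in N, time in s.
With the tool pointing down it reaches from about 0.425 to 0.95 m from the base axis. Payload 3.5 kg.
Tool frame: the origin (TCP) lies at the very end of the fingers, on their centre line; the grasp point (between the pads) lies behind it (ctrl.grasp_offset is the z of the grasp point in the tool frame, in m); z points along the fingers, x is the direction in which the jaws open and shut, and the axes are right-handed (so a half turn about z gives the same grasp; the last joint's range is limited). The gripper opens to 85 mm and grips with 20 to 120 N. Pads are 22 mm wide; open, the fingers measure 114 mm over their backs; the gripper's body (76 mm by 85 mm) begins 54 mm behind the grasp point. The pads swing forward as they close: fully open they stand 13 mm farther back than shut.
Start: joints at [-1.336, 0.286, 1.577, -0, 1.279, -0.15], TCP at [0.253, -0.626, 0.231] pointing down, gripper open.
Joint ranges: [-2.77, 2.77], [-0.9, 2.22], [0.21, 2.48], [-1.53, 4.67], [0.24, 2.81], [-2.84, 2.84]. Speed limits (rad/s): [2.79, 2.79, 3.14, 3.14, 3.14, 3.14].

INTERFACE

Orientations are given as a unit quaternion [x, y, z, w].
In Python, from plant import ctrl gives the robot as it stands.
- The arm moves only by the shell command python3 -m jog 'ROWS' [FORCE]. ROWS is JSON, a list of rows, each an object with "grip": the closure, from 0 (fully open) to 1 (shut); "xyz": the shift along the tool's x, y, z in m, a list of three; "dr": the turn, a rotation vector about the tool's x, y, z in rad, a list of three. A call has 1 to 12 rows; each row is the pose to reach, as a shift and turn from the pose commanded when the call began, along the tool's axes at that moment; what a row does not reach only later rows make up. A row lasts 1/12 s, in which the tool goes at most 41.7 mm and 7.16 degrees, less where a joint would pass 70% of its speed; a pose out of reach is approached as far as the arm can. A call with a gripper value outside its range is refused whole. The fingers move at their own pace and stop on an object; FORCE is the grip in N (left out, the last holds). Time passes only in rows, so rows that repeat a pose let the fingers close. It gives the time, the measured TCP pose, the force and the opening at its end, in the units of the state.
- ctrl.get_state(): the state, without advancing time (a new reading comes with each control period).
- ctrl.read_camera(name): name is "scene" or "top" or "wrist"; returns the picture (480x640x3 uint8, red, green, blue); there is no depth.
- ctrl.get_calibration(name): a dict with "mtx" (3x3 intrinsics, pixels), "R" (3x3) and "t" (3): a world point X has camera coordinates R X + t; the wrist camera has in their place "hand_eye" (4x4, takes a point from camera to tool coordinates, whose origin is the TCP and whose axes are the tool frame's). Camera axes: x right, y down, z forward; pixel columns grow to the right and rows downward; lengths in m; the calibration is good to about 2 mm. A picture is of the moment at which its call begins: read the wrist's pose just before it. get_calibration takes no time and is no camera call.
- ctrl.sign_off(): hands the job in, once; it reports no verdict.
The state is a dict: "time": time; "qpos": joint angles; "dq": joint speeds; "joint_efforts": joint torques, N m; "eef_pos": TCP position; "tcp_rot": TCP orientation; "contact_force": force on the tool from outside, world axes, zero at the start; "wrist_torque": the same for the moment, N m; "opening": opening from 0.0 (shut) to 1.0 (fully open).
Only numpy, scipy, OpenCV 4.12 (cv2) and the standard library are available. Lean on these libraries where they do the work, as an engineer would, in place of code of your own. Each camera call takes 0.05 s, during which the arm holds its last target.

## Working session

There is one attempt and no reset: what is moved stays moved. The work goes in short steps, Python scripts to look and compute and a shell command to move; the robot and the scene stay as the last step left them, time stands still between calls to the robot, and variables do not carry over. Pictures are saved under pics/ and viewed, and the job is handed in when it is done.

```bash
mkdir -p pics; python3 - <<'E'
from plant import ctrl
import cv2
s=ctrl.get_state(); print(s['time'],s['eef_pos'],s['tcp_rot'],s['opening'],s['contact_force'],ctrl.grasp_offset)
for n in ("scene","top"):
    cv2.imwrite(f'pics/{n}1.png',cv2.cvtColor(ctrl.read_camera(n),cv2.COLOR_RGB2BGR))
E
```

```text
0.0 [ 0.25325698 -0.62497129  0.22990972] [ 8.29273415e-01 -5.58841804e-01 -8.89359440e-04 -8.06531484e-04] 0.9974261956984731 [ 1.07834733 -0.58144001 -0.64088146] -0.0187
```

View pics/scene1.png

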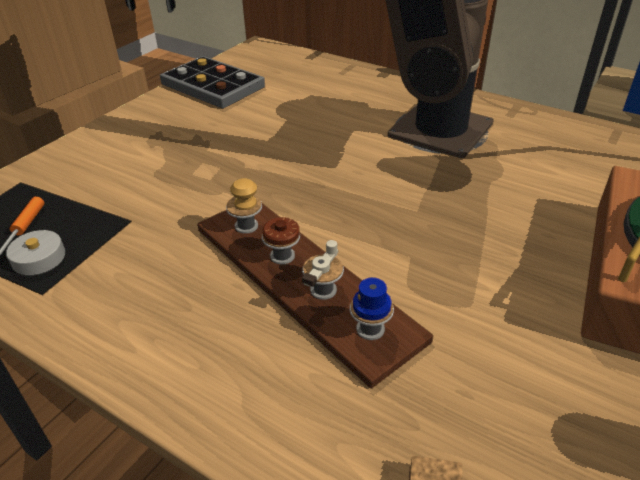

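View pics/top1.png

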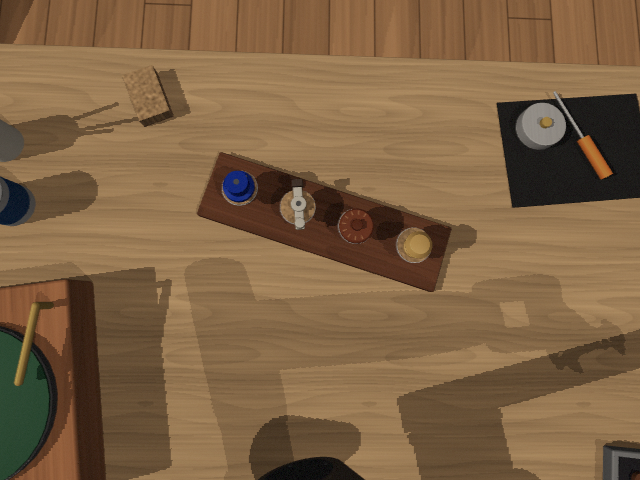

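The boss is on the end seat: its top is near (239,182) in the top view and (373,287) in the scene view. The lever is its neighbour. I'll zoom in to locate the dot and measure.

```bash
python3 - <<'E'
import cv2,numpy as np
a=cv2.imread('pics/top1.png')[140:260,190:350]; b=cv2.imread('pics/scene1.png')[220:350,290:410]
o=np.zeros((560,800,3),np.uint8)
A=cv2.resize(a[:80,:80],(400,400),interpolation=cv2.INTER_NEAREST);B=cv2.resize(b[45:125,40:120],(400,400),interpolation=cv2.INTER_NEAREST)
o[:400,:400]=A;o[:400,400:]=B
cv2.imwrite('pics/zoom1.png',o[:400])
E
```

```text
(no output)
```

View pics/zoom1.png

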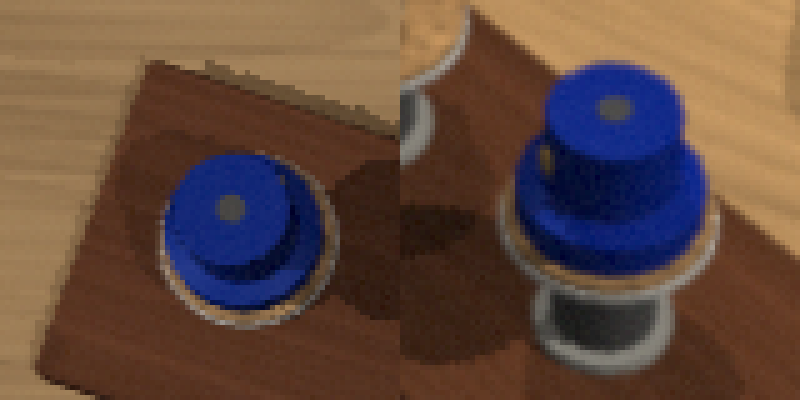

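The dot sits at about (235.7,180.9) in the top view and (372.2,286.3) in the scene view. Next I'll cast rays from both, and also measure the rack corners and the other items.

```bash
cat > h.py <<'E'
from plant import ctrl
import numpy as np
def ray(n,px):
    c=ctrl.get_calibration(n);R=np.array(c['R']);t=np.array(c['t']);K=np.array(c['mtx'])
    o=-R.T@t; d=R.T@np.linalg.solve(K,[px[0],px[1],1]); return o,d/np.linalg.norm(d)
def plane(n,px,z):
    o,d=ray(n,px); return o+d*(z-o[2])/d[2]
def tri(p,q):
    o1,d1=ray('top',p);o2,d2=ray('scene',q)
    s=np.linalg.lstsq(np.c_[d1,-d2],o2-o1,rcond=None)[0]
    a=o1+s[0]*d1;b=o2+s[1]*d2; return (a+b)/2,np.linalg.norm(a-b)
E
python3 - <<'E'
from h import *
np.set_printoptions(precision=4,suppress=True)
from scipy.spatial.transform import Rotation as Ro
print(tri((235.7,180.9),(372.2,286.3)))
print('top',plane('top',(235.7,180.9),.11),'scene',plane('scene',(372.2,286.3),.11))
for p in [(220,153),(450,229),(434,291),(198,214)]: print('corner',plane('top',p,.02))
print('knob',plane('top',(417,244),.11),'lever hub',plane('top',(298,203),.094),'lever ends',plane('top',(297,184),.08),plane('top',(300,226),.08))
s=ctrl.get_state();print(Ro.from_quat(s['tcp_rot']).as_matrix(),s['eef_pos'])
E
```

```text
(array([0.6485, 0.1677, 0.1115]), np.float64(0.00042471460152132903))
top [0.6488 0.1682 0.11  ] scene [0.6472 0.1668 0.11  ]
corner [0.7262 0.2139 0.02  ]
corner [ 0.587  -0.2295  0.02  ]
corner [ 0.4689 -0.1955  0.02  ]
corner [0.6063 0.2493 0.02  ]
knob [ 0.5459 -0.1424  0.11  ] lever hub [0.616  0.0614 0.094 ] lever ends [0.6534 0.0641 0.08  ] [0.5778 0.0572 0.08  ]
[[ 0.3754 -0.9269 -0.0005]
 [-0.9269 -0.3754  0.0021]
 [-0.0021 -0.0003 -1.    ]] [ 0.2533 -0.6251  0.2301]
```

Both views agree to within 2 mm: boss top centre at (0.648, 0.1675, 0.11). It is one 111 mm seat spacing from the lever hub, as expected. I'll stay at z = 0.23 and close the fingers on the way.

```bash
python3 -m jog '[{"grip":1,"xyz":[-0.008,-0.009,0],"dr":[0,0,0]},{"grip":1,"xyz":[-0.03,-0.034,0],"dr":[0,0,0]},{"grip":1,"xyz":[-0.056,-0.063,0],"dr":[0,0,0]},{"grip":1,"xyz":[-0.082,-0.093,0],"dr":[0,0,0]},{"grip":1,"xyz":[-0.108,-0.122,0],"dr":[0,0,0]},{"grip":1,"xyz":[-0.134,-0.152,0],"dr":[0,0,0]},{"grip":1,"xyz":[-0.16,-0.181,0],"dr":[0,0,0]},{"grip":1,"xyz":[-0.186,-0.21,0],"dr":[0,0,0]},{"grip":1,"xyz":[-0.212,-0.24,0],"dr":[0,0,0]},{"grip":1,"xyz":[-0.238,-0.269,0],"dr":[0,0,0]},{"grip":1,"xyz":[-0.264,-0.299,0],"dr":[0,0,0]},{"grip":1,"xyz":[-0.29,-0.328,0],"dr":[0,0,0]}]' 20
```

```text
time: 1.1
eef_pos: [0.4487, -0.2309, 0.2311]
tcp_rot: [0.829, -0.559, -0.0, -0.0]
contact_force: [1.2, -0.3, 0.1]
opening: 0.002
```

```bash
python3 -m jog '[{"grip":1,"xyz":[-0.026,-0.029,0],"dr":[0,0,0]},{"grip":1,"xyz":[-0.052,-0.059,0],"dr":[0,0,0]},{"grip":1,"xyz":[-0.078,-0.088,0],"dr":[0,0,0]},{"grip":1,"xyz":[-0.104,-0.118,0],"dr":[0,0,0]},{"grip":1,"xyz":[-0.13,-0.147,0],"dr":[0,0,0]},{"grip":1,"xyz":[-0.156,-0.176,0],"dr":[0,0,0]},{"grip":1,"xyz":[-0.182,-0.206,0],"dr":[0,0,0]},{"grip":1,"xyz":[-0.208,-0.235,0],"dr":[0,0,0]},{"grip":1,"xyz":[-0.234,-0.265,0],"dr":[0,0,0]},{"grip":1,"xyz":[-0.26,-0.294,0],"dr":[0,0,0]},{"grip":1,"xyz":[-0.28,-0.317,0],"dr":[0,0,0]},{"grip":1,"xyz":[-0.297,-0.336,0],"dr":[0,0,0]}]'
```

```text
time: 2.1
eef_pos: [0.6482, 0.1709, 0.2308]
tcp_rot: [0.83, -0.558, -0.0, 0.0]
contact_force: [0.5, -1.0, 1.0]
opening: -0.0
```

```bash
python3 -m jog '[{"grip":1,"xyz":[0,0,0],"dr":[0,0,0]},{"grip":1,"xyz":[0,0,0],"dr":[0,0,0]}]'
python3 - <<'E'
from h import *
import cv2
from scipy.spatial.transform import Rotation as Ro
np.set_printoptions(precision=4,suppress=True)
s=ctrl.get_state();print(s['time'],s['eef_pos'],s['opening'],s['contact_force']);M=Ro.from_quat(s['tcp_rot']).as_matrix();print(M)
im=cv2.cvtColor(ctrl.read_camera('wrist'),cv2.COLOR_RGB2BGR)
cv2.imwrite('pics/w1.png',im)
E
```

```text
time: 2.27
eef_pos: [0.6477, 0.1693, 0.2305]
tcp_rot: [0.83, -0.558, -0.001, 0.001]
contact_force: [0.7, -0.5, -0.9]
opening: -0.001
2.2667 [0.6477 0.1693 0.2305] -0.0008462586312588788 [ 0.6589 -0.5186 -0.8531]
[[ 0.3778 -0.9259 -0.0016]
 [-0.9259 -0.3778 -0.0003]
 [-0.0003  0.0016 -1.    ]]
```

View pics/w1.png

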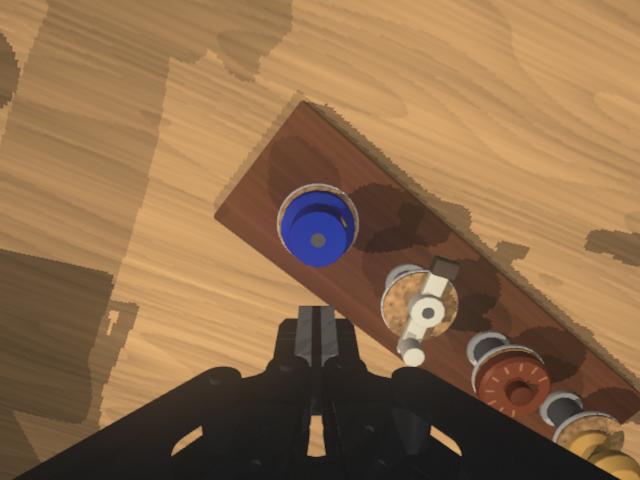

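The wrist view shows the closed fingertips at about (317,307) and the dot at (318,240). I'll intersect the dot's ray with z = 0.11.

```bash
python3 - <<'E'
from h import *
from scipy.spatial.transform import Rotation as Ro
np.set_printoptions(precision=4,suppress=True)
s=ctrl.get_state();M=Ro.from_quat(s['tcp_rot']).as_matrix();p=np.array(s['eef_pos'])
c=ctrl.get_calibration('wrist');H=np.array(c['hand_eye'])
d=M@H[:3,:3]@np.linalg.solve(np.array(c['mtx']),[318,240,1]);o=p+M@H[:3,3]
q=o+d*(.11-o[2])/d[2];print(q,'shift tool',M.T@(q-p))
q=np.array([.648,.1675,.11]);print(M.T@(q-p))
E
```

```text
[0.6483 0.1681 0.11  ] shift tool [ 0.0004 -0.0008  0.1207]
[ 0.0008 -0.0003  0.1207]
```

All three views agree to within 1 mm. I'll descend to about 10 mm above the top.

```bash
python3 -m jog '[{"grip":1,"xyz":[0.0005,-0.0005,0.01],"dr":[0,0,0]},{"grip":1,"xyz":[0.0005,-0.0005,0.035],"dr":[0,0,0]},{"grip":1,"xyz":[0.0005,-0.0005,0.06],"dr":[0,0,0]},{"grip":1,"xyz":[0.0005,-0.0005,0.08],"dr":[0,0,0]},{"grip":1,"xyz":[0.0005,-0.0005,0.095],"dr":[0,0,0]},{"grip":1,"xyz":[0.0005,-0.0005,0.105],"dr":[0,0,0]},{"grip":1,"xyz":[0.0005,-0.0005,0.11],"dr":[0,0,0]},{"grip":1,"xyz":[0.0005,-0.0005,0.11],"dr":[0,0,0]},{"grip":1,"xyz":[0.0005,-0.0005,0.11],"dr":[0,0,0]},{"grip":1,"xyz":[0.0005,-0.0005,0.11],"dr":[0,0,0]}]'
```

```text
time: 3.15
eef_pos: [0.6502, 0.1674, 0.1231]
tcp_rot: [0.829, -0.559, 0.001, -0.001]
contact_force: [0.7, -0.1, -0.2]
opening: 0.001
```

```bash
python3 - <<'E'
from h import *
import cv2
for n in ('scene','wrist'):
    im=cv2.cvtColor(ctrl.read_camera(n),cv2.COLOR_RGB2BGR)
    cv2.imwrite(f'pics/{n}2.png',im if n=='wrist' else cv2.resize(im[180:380,260:480],None,fx=3,fy=3))
s=ctrl.get_state();print(s['eef_pos'],s['contact_force'])
E
```

```text
[0.6501002  0.16758289 0.12302271] [-0.15364518  0.16735124  0.24505401]
```

View pics/scene2.png

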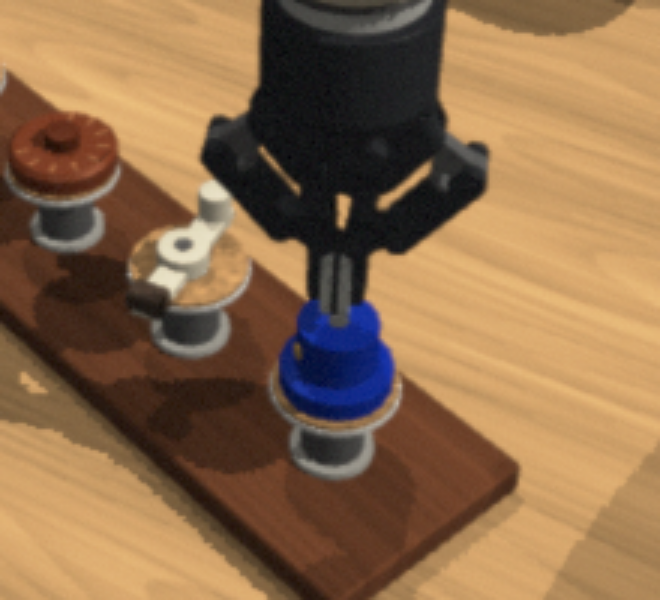

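View pics/wrist2.png

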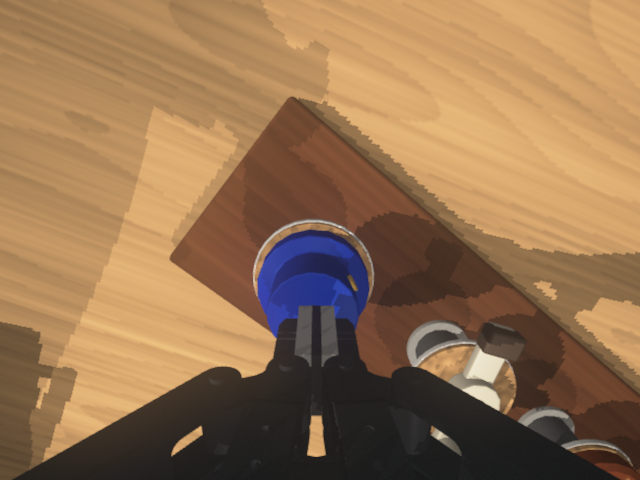

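The fingertips are closed and centred over the hub, about 12 mm above it. Now a slow descent, watching the force.

```bash
python3 -m jog '[{"grip":1,"xyz":[0,0.001,0.002],"dr":[0,0,0]},{"grip":1,"xyz":[0,0.001,0.004],"dr":[0,0,0]},{"grip":1,"xyz":[0,0.001,0.006],"dr":[0,0,0]},{"grip":1,"xyz":[0,0.001,0.008],"dr":[0,0,0]},{"grip":1,"xyz":[0,0.001,0.009],"dr":[0,0,0]},{"grip":1,"xyz":[0,0.001,0.009],"dr":[0,0,0]}]'
```

```text
time: 3.75
eef_pos: [0.6479, 0.167, 0.1117]
tcp_rot: [0.829, -0.559, -0.0, 0.0]
contact_force: [0.7, 0.2, -0.2]
opening: 0.001
```

```bash
python3 -m jog '[{"grip":1,"xyz":[0,0,0.001],"dr":[0,0,0]},{"grip":1,"xyz":[0,0,0.002],"dr":[0,0,0]},{"grip":1,"xyz":[0,0,0.002],"dr":[0,0,0]}]'
```

```text
time: 4.0
eef_pos: [0.6483, 0.167, 0.1102]
tcp_rot: [0.829, -0.559, 0.0, -0.0]
contact_force: [0.8, 0.5, -0.8]
opening: -0.002
```

```bash
python3 -m jog '[{"grip":1,"xyz":[0,0,0.001],"dr":[0,0,0]},{"grip":1,"xyz":[0,0,0.001],"dr":[0,0,0]},{"grip":1,"xyz":[0,0,0.001],"dr":[0,0,0]}]'
```

```text
time: 4.25
eef_pos: [0.6484, 0.1671, 0.1099]
tcp_rot: [0.829, -0.559, 0.0, -0.0]
contact_force: [-1.3, 0.4, 2.4]
opening: -0.005
```

```bash
python3 -m jog '[{"grip":1,"xyz":[0,0,0.001],"dr":[0,0,0]},{"grip":1,"xyz":[0,0,0.001],"dr":[0,0,0]},{"grip":1,"xyz":[0,0,0.001],"dr":[0,0,0]}]'
```

```text
time: 4.5
eef_pos: [0.6484, 0.1671, 0.1086]
tcp_rot: [0.829, -0.559, 0.0, -0.0]
contact_force: [0.2, -1.0, 3.3]
opening: 0.0
```

Contact: the force has risen to 3.3 N. I'll press about 4 mm further.

```bash
python3 -m jog '[{"grip":1,"xyz":[0,0,0.001],"dr":[0,0,0]},{"grip":1,"xyz":[0,0,0.002],"dr":[0,0,0]},{"grip":1,"xyz":[0,0,0.002],"dr":[0,0,0]},{"grip":1,"xyz":[0,0,0.002],"dr":[0,0,0]}]'
```

```text
time: 4.83
eef_pos: [0.6484, 0.167, 0.1065]
tcp_rot: [0.829, -0.559, 0.0, -0.0]
contact_force: [-1.3, -0.5, 3.5]
opening: -0.003
```

```bash
python3 -m jog '[{"grip":1,"xyz":[0,0,0.001],"dr":[0,0,0]},{"grip":1,"xyz":[0,0,0.0015],"dr":[0,0,0]},{"grip":1,"xyz":[0,0,0.0015],"dr":[0,0,0]},{"grip":1,"xyz":[0,0,0.0015],"dr":[0,0,0]}]'; python3 - <<'E'
from h import *
import cv2
for n in ('scene','wrist'):
    im=cv2.cvtColor(ctrl.read_camera(n),cv2.COLOR_RGB2BGR)
    cv2.imwrite(f'pics/{n}3.png',im if n=='wrist' else cv2.resize(im[180:380,260:480],None,fx=3,fy=3))
for i in range(1):
    s=ctrl.get_state();print(s['eef_pos'],s['contact_force'])
E
```

```text
time: 5.17
eef_pos: [0.6484, 0.1671, 0.105]
tcp_rot: [0.829, -0.559, 0.0, -0.0]
contact_force: [0.3, -1.0, 4.1]
opening: -0.001
[0.64840135 0.16709716 0.10502581] [-0.89404437 -0.13108789  4.32300357]
```

View pics/scene3.png

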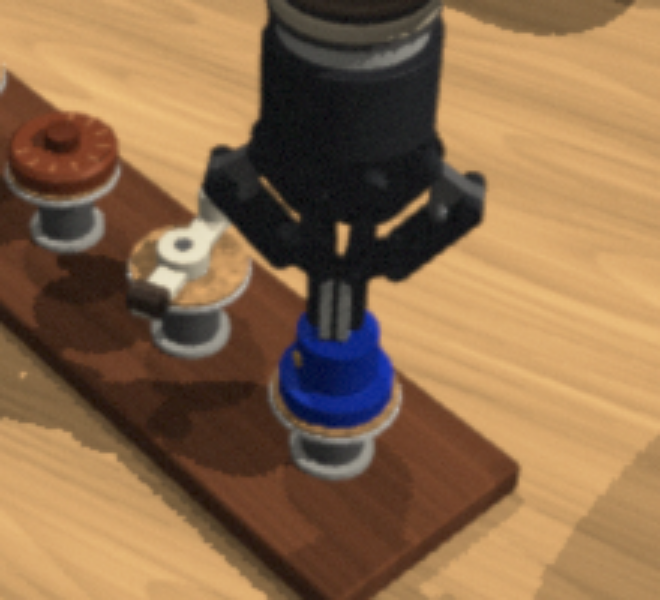

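The seat has sunk: the stem is visibly shorter, and the rim's lower edge moved from about 427 to 434 in the crop. The force is 4.2 N, which matches about 4 mm of travel. I'll add 0.5 mm and hold for about 1 s.

```bash
python3 -m jog '[{"grip":1,"xyz":[0,0,0.0005],"dr":[0,0,0]},{"grip":1,"xyz":[0,0,0.0005],"dr":[0,0,0]},{"grip":1,"xyz":[0,0,0.0005],"dr":[0,0,0]},{"grip":1,"xyz":[0,0,0.0005],"dr":[0,0,0]},{"grip":1,"xyz":[0,0,0.0005],"dr":[0,0,0]},{"grip":1,"xyz":[0,0,0.0005],"dr":[0,0,0]},{"grip":1,"xyz":[0,0,0.0005],"dr":[0,0,0]},{"grip":1,"xyz":[0,0,0.0005],"dr":[0,0,0]},{"grip":1,"xyz":[0,0,0.0005],"dr":[0,0,0]},{"grip":1,"xyz":[0,0,0.0005],"dr":[0,0,0]},{"grip":1,"xyz":[0,0,0.0005],"dr":[0,0,0]}]'
```

```text
time: 6.18
eef_pos: [0.6484, 0.167, 0.1044]
tcp_rot: [0.829, -0.559, 0.0, -0.0]
contact_force: [-0.7, -0.4, 5.1]
opening: 0.005
```

```bash
python3 - <<'E'
import cv2,numpy as np
a=cv2.imread('pics/scene2.png');b=cv2.imread('pics/scene3.png')
for im in (a,b):
    h=cv2.cvtColor(im,cv2.COLOR_BGR2HSV);m=cv2.inRange(h,(110,150,40),(130,255,255));m[:, :200]=0
    # lower flange edge in central columns
    print([int(np.where(m[:460,c])[0].max()) for c in range(310,365,6)])
from h import *
# px per mm vertical in crop at boss
c=ctrl.get_calibration('scene');R=np.array(c['R']);t=np.array(c['t']);K=np.array(c['mtx'])
f=lambda z:(lambda v:v[:2]/v[2])(K@(R@np.array([.648,.1675,z])+t))
print('crop px per mm',3*(f(.07)-f(.08))/10)
E
```

```text
[413, 415, 415, 417, 418, 418, 417, 417, 415, 413]
[421, 422, 423, 425, 425, 425, 425, 424, 422, 421]
crop px per mm [-0.0826382   1.43755922]
```

The boss's flange edge dropped 7.4 crop pixels, or about 5 mm, and the hold lasted over 1 s at about 5 N. I'll withdraw straight up, slowly at first.

```bash
python3 -m jog '[{"grip":1,"xyz":[0,0,-0.0015],"dr":[0,0,0]},{"grip":1,"xyz":[0,0,-0.003],"dr":[0,0,0]},{"grip":1,"xyz":[0,0,-0.0045],"dr":[0,0,0]},{"grip":1,"xyz":[0,0,-0.006],"dr":[0,0,0]},{"grip":1,"xyz":[0,0,-0.008],"dr":[0,0,0]},{"grip":1,"xyz":[0,0,-0.011],"dr":[0,0,0]},{"grip":1,"xyz":[0,0,-0.018],"dr":[0,0,0]},{"grip":1,"xyz":[0,0,-0.035],"dr":[0,0,0]},{"grip":1,"xyz":[0,0,-0.06],"dr":[0,0,0]},{"grip":1,"xyz":[0,0,-0.09],"dr":[0,0,0]},{"grip":1,"xyz":[0,0,-0.115],"dr":[0,0,0]},{"grip":1,"xyz":[0,0,-0.13],"dr":[0,0,0]}]'; python3 -m jog '[{"grip":1,"xyz":[0,0,0],"dr":[0,0,0]},{"grip":1,"xyz":[0,0,0],"dr":[0,0,0]},{"grip":1,"xyz":[0,0,0],"dr":[0,0,0]},{"grip":1,"xyz":[0,0,0],"dr":[0,0,0]},{"grip":1,"xyz":[0,0,0],"dr":[0,0,0]},{"grip":1,"xyz":[0,0,0],"dr":[0,0,0]}]'
python3 - <<'E'
from h import *
import cv2
im=cv2.cvtColor(ctrl.read_camera('scene'),cv2.COLOR_RGB2BGR)
o=cv2.resize(im[180:380,260:480],None,fx=3,fy=3);cv2.imwrite('pics/scene4.png',o)
a=cv2.resize(cv2.imread('pics/scene1.png')[180:380,260:480],None,fx=3,fy=3)
for i in (a,o):
    h=cv2.cvtColor(i,cv2.COLOR_BGR2HSV);m=cv2.inRange(h,(110,150,40),(130,255,255));m[:,:200]=0
    print([int(np.where(m[:460,c])[0].max()) for c in range(310,365,6)],np.argwhere(m[:460]).mean(0))
E
```

```text
time: 7.18
eef_pos: [0.6491, 0.1672, 0.2384]
tcp_rot: [0.829, -0.559, 0.002, -0.001]
contact_force: [0.5, -0.0, 0.7]
opening: -0.002
time: 7.68
eef_pos: [0.6476, 0.167, 0.2325]
tcp_rot: [0.829, -0.559, -0.001, 0.001]
contact_force: [0.8, -0.1, 0.1]
opening: -0.002
[413, 415, 416, 418, 418, 418, 417, 417, 415, 413] [360.74303375 336.7032967 ]
[413, 415, 415, 416, 418, 418, 417, 417, 415, 413] [360.71338707 336.74267741]
```

View pics/scene4.png

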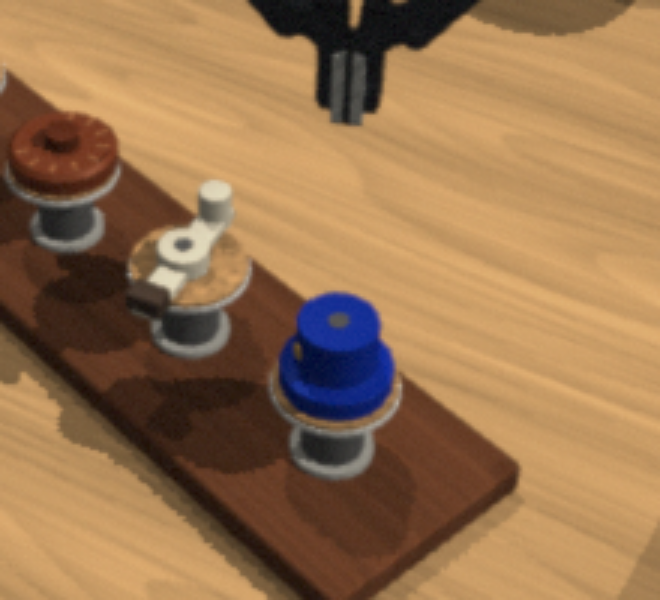

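The boss is back where it started, the other items look unmoved, and the gripper is well clear.

```bash
python3 -c "
from plant import ctrl
print(ctrl.sign_off())"
```

```text
the job is handed in; nothing more can be done
None
```

I pressed the closed fingertips onto the centre of the boss's flat top, held them there for about 1 s at 4–5 N, and withdrew straight up to z ≈ 0.23 m. I handed the job in after about 7.7 s.

- **Finding the boss:** the top, scene and wrist views agreed on its position to within about 2 mm.
- **Press:** the seat gave about 5 mm, measured from the scene image just before the hold. The highest force reading I saw was 5.1 N, though I only read it at the end of each move.
- **After withdrawing:** in the scene image the boss's outline matches its starting position to within 0.1 camera pixel, so the seat has sprung back. The wrist force is back to noise level.
- **Other items:** the lever and dial look unmoved. The knob was outside my last cropped view, but the arm only passed well above it and never went near it again.

No check failed or disagreed.

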